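# Swap two reagent bottles under the light bar and click the keeper bar shut

## Robot

A 6-joint arm with a two-finger parallel gripper is mounted at the origin on the work surface. World frame = base frame: x ahead of the robot, y to its left, z up, the work surface at z = 0. Lengths are in m, angles in rad, forces in N, time in s.
With the tool pointing down it reaches from about 0.25 to 0.725 m from the base axis. Payload 4 kg.
Tool frame: the origin (TCP) lies at the very end of the fingers, on their centre line; the grasp point (between the pads) lies 19 mm behind it; z points along the fingers, y is the line along which they close (so a half turn about z gives the same grasp; the last joint's range is limited). The gripper opens to 85 mm and grips with 20 to 120 N. Pads are 22 mm wide; open, the fingers measure 114 mm over their backs; the gripper's body (76 mm by 85 mm) begins 54 mm behind the grasp point. The pads swing forward as they close: fully open they stand 13 mm farther back than shut.
Start: joints at [-1.209, 0.241, 0.005, 1.335, 0, 1.571], TCP at [0.177, -0.468, 0.231] pointing down, gripper open.
Joint ranges: [-2.72, 2.72], [-1.05, 1.87], [-1.09, 1.28], [-1.99, 2.15], [-1.42, 1.44], [-3.14, 3.14]. Speed limits (rad/s): [2.79, 2.79, 3.14, 3.14, 3.14, 3.14].

## Interface

Orientations are given as a unit quaternion [x, y, z, w].
In Python, from workcell import * gives the robot as it stands. The module is installed in compiled form; this text tells all that it offers.
- The arm moves only by the tool send_rows, never from a script. Its argument "steps" is text: rows parted by semicolons, each of 7 numbers parted by spaces: the opening, from -1 (shut) to 1 (fully open), then the shift along the world's x, y, z in m, then the turn, a rotation vector about the world's x, y, z in rad. A call has exactly 5 rows; each row shifts and turns the commanded pose from where the row before left it; what a row does not reach is not made up. A row lasts 1/12 s, in which the tool goes at most 41.7 mm and 7.16 degrees, less where a joint would pass 70% of its speed; a pose out of reach is approached as far as the arm can. A call is refused whole if a number of a shift passes 0.0417 or a number of a turn 0.125, either way. A call with a gripper value outside its range is refused whole. The fingers move at their own pace and stop on an object; the grip force is fixed at half the most. Time passes only in rows, so rows that do not move let the fingers close, or fill a call up. It gives the time, the measured TCP pose, the force, the opening and the grip force at its end, in the units of the state.
- get_obs(): the state, without advancing time (a new reading comes with each control period).
- camera(name): name is "scene" or "side" or "wrist"; returns a dict with "frame" (400x640x3 uint8, red, green, blue), "range_z" (400x640 float32, m along the optical axis (not along the pixel's ray), 0 where there is no reading), "camera_matrix" (3x3 intrinsics, pixels), "extrinsics" (4x4, takes a point from world to camera coordinates); the wrist camera has in their place "T_tool_cam" (4x4, takes a point from camera to tool coordinates, whose origin is the TCP and whose axes are the flange's). Camera axes: x right, y down, z forward; pixel columns grow to the right and rows downward; lengths in m; the calibration is good to about 2 mm. A picture is of the moment at which its call begins: read the wrist's pose just before it.
- job_done(): hands the job in; it is judged then, once.
The state is a dict: "clock": time; "joint_pos": joint angles; "joint_vel": joint speeds; "tau": joint torques, N m; "eef_pos": TCP position; "tool_rot": TCP orientation; "ft_force": force on the tool from outside, world axes, zero at the start; "ft_torque": the same for the moment, N m; "grip_width": finger opening in m; "grasp_force": force on a finger pad.
Only numpy, scipy, OpenCV 4.12 (cv2) and the standard library are available. Lean on these libraries where they do the work, as an engineer would, in place of code of your own. Each camera call takes 0.05 s, during which the arm holds its last target. There are 200 camera calls.

## Task

The blue-capped and the orange-capped bottle stand in each other's bays of the white tray: swap them, keeping them upright and leaving the bay with the yellow spot empty in the end. Then swing the red keeper bar shut across the front until the brass spring pin clicks up behind its steel end; feel for the click, since the catch is clamped a little nearer or farther on every tray, and do not ram the bar. Do not disturb the other things on the bench.

Things in the scene. Friction and masses are not known exactly. Their poses are not given: they have to be found in the camera images.
- tray: white tray fixed to the bench, 135 x 350 mm (x, y), floor 6 mm thick; origin on the bench under the middle bay, x from its open front to its back (to the robot's left), y back towards the robot. Bays 60 mm wide, centres at x = 0, y = -73, 0, +73 mm, floor at z = 6 mm; dividers between them rise to z = 18 mm, the front lip to 12 mm (outer face x = -36), the back wall to 40 mm (inner face x = +33)
- light_bar (a point): middle of the axis of a light bar fixed to the tray, 26 mm thick, 330 mm long along the tray's y, at tray x = -10, y = 0, z = 262 mm, right above the bottles; 12 mm posts hold it at tray x = +56, y = +-160 mm. Too low for a gripper that points straight down on a bottle: lean the tool's body 30 to 45 degrees out over the tray's open front
- blue: amber bottle with a blue cap, 180 g or so; body 52 mm in diameter up to 68 mm, cap 36 mm in diameter from 85 to 109 mm above its underside; origin at the centre of the underside, z up
- orange: white bottle with an orange cap, same size; origin at the centre of the underside, z up
- spare: flat yellow spot 40 mm across painted on the floor of the bay that is empty at the start; origin at its centre on the tray floor
- keeper (a joint): angle of the red keeper bar, rad: 0 when it lies along the tray's y across its front, growing as it swings open (1.57 sticks straight out from the front, more leans back towards the robot); it stays where it is left. Shut in the catch it reads between -0.03 and 0.03: the catch block is clamped up to 6 mm nearer or farther, and its place is not given
- keeper_hinge (a point): on the keeper bar's upright hinge axis at bar mid-height (48 mm); in the tray frame at x = -45, y = +150 mm. The bar is 12 mm thick, 16 mm tall (z = 40 to 56 mm) and reaches 295 mm from this axis; the hinge boss is 22 mm across
- keeper_tip (a point): on the bar's axis 280 mm from the hinge, mid-height, in its bare steel end; when shut it lies between the brass pin (outer side) and the dark steel stop of the catch, near x = -45, y = -130 mm in the tray frame. The catch is 34 mm wide (y), its stop rises to z = 57 mm
- pin (a joint): the catch's brass spring pin, m: 0 = fully up, 0.003 = pressed down while the bar's end rides over it; under 0.0018 once the bar is home against the stop, or while it has not reached the pin. Riding over it takes some 8 to 13 N, pushing the bar 200 mm from the hinge; then comes a hard stop
- beaker: glass beaker, 68 mm across, 85 mm tall, beyond the tray's far end; a bystander; origin at the centre of its underside
- jar: small glass jar with a green cap, 52 mm across, 70 mm tall, by the tray's near end; a bystander; origin at the centre of its underside
- tipbox: blue and clear pipette-tip box, 80 x 120 x 70 mm, behind the tray's back wall; a bystander; origin at the centre of its underside
- tuberack: orange tube rack, 100 x 170 x 45 mm, to the right; a bystander; origin at the centre of its underside
- clearbox: open clear plastic box, 100 x 140 x 30 mm, to the right; a bystander; origin at the centre of its underside
- tissues: green tissue box, 120 x 220 x 100 mm, to the left; a bystander; origin at the centre of its underside
There are look-alikes about, which are no part of the job. What is shaped like the orange but purple is not meant.

How it is judged:
By the outcome, as a careful person would: the job done as asked, in the order asked, and still so for the second after the job is handed in, with the robot touching nothing.
It also fails if it takes over 64 s, if anything falls off the work surface, if the arm or the gripper's body presses on something with over 40 N, if the wrist force passes 120 N, or if a joint passes its speed limit or range.

## Working session

There is one attempt and no reset: what is moved stays moved. The work goes in short steps, Python scripts to look and compute and a tool call to move; the robot and the scene stay as the last step left them, time stands still between calls to the robot, and variables do not carry over. Pictures are saved under pics/ and viewed, at most 10 in all, crops included, and the job is handed in when it is done.

Besides the shell and the picture viewer there is one more tool, called after "Emit:" as name(argument=value, ...) on one line, values as JSON. send_rows: Moves the arm, as the interface text tells. Its arguments: {"type":"object","properties":{"steps":{"type":"string"}},"required":["steps"]}

```bash
mkdir -p pics; ls
python3 - <<'E'
from workcell import *
import cv2,numpy as np
o=get_obs();print({k:np.round(v,3).tolist() for k,v in o.items()})
for n in("scene","side"):
    c=camera(n);np.savez(f"{n}0.npz",**c);cv2.imwrite(f"pics/{n}0.png",c["frame"][:,:,::-1])
    print(n,c["camera_matrix"].round(1).tolist(),c["extrinsics"].round(3).tolist())
E
```

```text
pics
{'clock': 0.0, 'joint_pos': [-1.209, 0.241, 0.004, 1.335, 0.0, 1.571], 'joint_vel': [-0.0, -0.0, -0.001, -0.001, -0.001, -0.001], 'tau': [0.001, -37.232, 25.241, 0.017, -0.0, -0.0], 'eef_pos': [0.177, -0.467, 0.23], 'tool_rot': [0.984, 0.18, -0.0, -0.001], 'ft_force': [0.091, 0.55, -0.806], 'ft_torque': [0.014, -0.006, 0.029], 'grasp_force': 0.0, 'grip_width': 0.086}
scene [[389.6, 0.0, 322.6], [0.0, 389.6, 199.3], [0.0, 0.0, 1.0]] [[-0.42, 0.908, -0.004, 0.242], [0.661, 0.303, -0.687, -0.266], [-0.622, -0.291, -0.727, 1.585], [0.0, 0.0, 0.0, 1.0]]
side [[404.5, 0.0, 311.5], [0.0, 404.5, 202.6], [0.0, 0.0, 1.0]] [[-0.975, -0.221, 0.007, 0.558], [-0.17, 0.73, -0.662, 0.211], [0.142, -0.647, -0.749, 1.306], [0.0, 0.0, 0.0, 1.0]]
```

View pics/scene0.png

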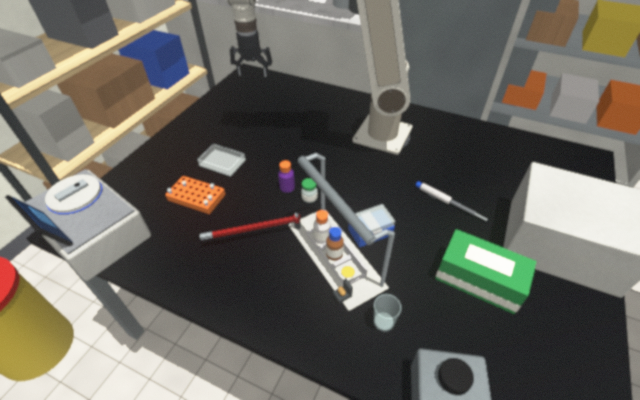

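View pics/side0.png

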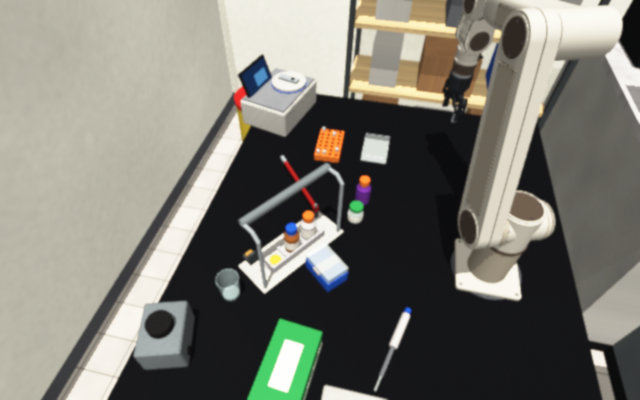

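Both views show the orange-capped bottle in the near bay (scene 321,216), the blue one in the middle (335,233) and the yellow spot in the far bay (348,271). The red bar runs from about (297,217) to its steel end at (205,236). The purple look-alike is at (286,170).

```bash
cat > h.py <<'E'
import numpy as np,cv2
def pts(c,mask):
    """Depth pixels in mask -> world points."""
    v,u=np.nonzero(mask&(c["range_z"]>0)); z=c["range_z"][v,u]; K=c["camera_matrix"]
    P=np.c_[(u-K[0,2])/K[0,0]*z,(v-K[1,2])/K[1,1]*z,z]; E=c["extrinsics"]
    return (P-E[:3,3])@E[:3,:3],np.c_[u,v]
def ray(c,uv,h):
    """Pixels -> points on plane z=h."""
    uv=np.atleast_2d(uv).astype(float);E=c["extrinsics"];R=E[:3,:3];o=-R.T@E[:3,3]
    d=np.c_[uv,np.ones(len(uv))]@np.linalg.inv(c["camera_matrix"]).T@R
    return o+d*((h-o[2])/d[:,2])[:,None]
def hsv(c): return cv2.cvtColor(c["frame"],cv2.COLOR_RGB2HSV)
def m(H,lo,hi): return cv2.inRange(H,np.array(lo),np.array(hi))>0
E
python3 - <<'E'
from h import *
for n in("scene","side"):
    c=dict(np.load(f"{n}0.npz"));H=hsv(c)
    print(n)
    for k,lo,hi,h in(("orange",(5,150,120),(18,255,255),.115),("blue",(108,150,80),(125,255,255),.115),("yellow",(22,120,120),(33,255,255),.006),("red",(0,150,60),(4,255,255),.056),("red2",(172,150,60),(180,255,255),.056),("green",(60,120,60),(85,255,255),.06)):
        M=m(H,lo,hi);nn,L,S,C=cv2.connectedComponentsWithStats(M.astype(np.uint8))
        for i in range(1,nn):
            if S[i,4]>15:
                P,_=pts(c,L==i)
                if len(P) and abs(np.median(P[:,0])-.45)<.5: print(k,S[i].tolist(),"ray",ray(c,C[i],h)[0].round(3),"depthmed",np.median(P,0).round(3),"top",np.percentile(P[:,2],95).round(3))
    # keeper line
    M=m(H,(0,130,50),(5,255,255))|m(H,(170,130,50),(180,255,255))
    P,uv=pts(c,M);s=(P[:,2]>.03)&(P[:,2]<.075)&(abs(P[:,0]-.45)<.35)&(abs(P[:,1])<.6)
    P=P[s];uv=uv[s]
    f=cv2.fitLine(P[:,:2].astype(np.float32),cv2.DIST_HUBER,0,.01,.01).ravel();t=(P[:,:2]-f[2:])@f[:2]
    print("keeper",len(P),f.round(4),"ends",(f[2:]+f[:2]*t.min()).round(3),(f[2:]+f[:2]*t.max()).round(3),P[:,2].min(),P[:,2].max())
    # tray
    M=m(H,(0,0,130),(180,60,255));P,uv=pts(c,M)
    s=(P[:,2]>-.005)&(P[:,2]<.05)&(P[:,0]>.3)&(P[:,0]<.8)&(P[:,1]<.15)&(P[:,1]>-.4);P=P[s]
    I=np.zeros(M.shape,np.uint8);u=uv[s];I[u[:,1],u[:,0]]=1
    nn,L,S,C=cv2.connectedComponentsWithStats(I);i=1+S[1:,4].argmax();P,uv=pts(c,L==i)
    r=cv2.minAreaRect((P[:,:2]*1000).astype(np.float32));print("tray",len(P),r,cv2.boxPoints(r).round().tolist())
E
```

```text
scene
orange [279, 160, 12, 12, 116] ray [ 0.444 -0.199  0.115] depthmed [ 0.434 -0.207  0.105] top 0.109
orange [165, 176, 60, 38, 1245] ray [ 0.674 -0.386  0.115] depthmed [ 0.613 -0.462  0.028] top 0.032
orange [317, 210, 10, 13, 105] ray [0.593 0.004 0.115] depthmed [0.591 0.003 0.113] top 0.116
blue [415, 181, 6, 6, 26] ray [0.345 0.222 0.115] depthmed [0.239 0.21  0.014] top 0.021
blue [330, 228, 10, 11, 92] ray [0.635 0.064 0.115] depthmed [0.633 0.064 0.113] top 0.116
blue [359, 239, 6, 7, 23] ray [0.634 0.143 0.115] depthmed [0.566 0.123 0.02 ] top 0.034
yellow [342, 267, 12, 10, 93] ray [0.669 0.122 0.006] depthmed [0.668 0.122 0.005] top 0.008
red [213, 216, 86, 22, 551] ray [ 0.671 -0.19   0.056] depthmed [ 0.664 -0.198  0.052] top 0.057
green [301, 178, 15, 11, 121] ray [ 0.438 -0.119  0.06 ] depthmed [ 0.446 -0.116  0.068] top 0.072
green [439, 229, 96, 75, 3161] ray [0.53 0.48 0.06] depthmed [0.571 0.476 0.097] top 0.1
green [482, 299, 21, 10, 25] ray [0.637 0.507 0.06 ] depthmed [0.598 0.52  0.002] top 0.005
keeper 495 [ 0.6273 -0.7788  0.6853 -0.2086] ends [ 0.581 -0
[... 981 characters left out ...]
006] top 0.011
red [284, 162, 15, 19, 117] ray [ 0.706 -0.238  0.056] depthmed [ 0.71  -0.249  0.053] top 0.058
red [302, 188, 17, 24, 136] ray [ 0.606 -0.115  0.056] depthmed [ 0.609 -0.125  0.053] top 0.059
green [349, 200, 15, 12, 140] ray [ 0.442 -0.117  0.06 ] depthmed [ 0.442 -0.11   0.069] top 0.073
green [246, 318, 77, 82, 2818] ray [0.537 0.451 0.06 ] depthmed [0.536 0.461 0.1  ] top 0.103
keeper 210 [ 0.6315 -0.7754  0.6511 -0.1711] ends [ 0.572 -0.074] [ 0.744 -0.285] 0.035083147330389204 0.061689075831888915
tray 1810 ((599.6150512695312, 37.170074462890625), (291.8798828125, 158.32167053222656), 55.72194290161133) [[452.0, -39.0], [583.0, -128.0], [747.0, 113.0], [616.0, 202.0]]
```

Emit:
send_rows(steps="0.2 0.03 0.026 0.006 0 0 0;0.2 0.03 0.026 0.006 0 0 0;0.2 0.03 0.026 0.006 0 0 0;0.2 0.03 0.026 0.006 0 0 0;0.2 0.03 0.026 0.006 0 0 0")

```text
clock: 0.52
eef_pos: [0.3277, -0.3361, 0.2612]
tool_rot: [0.984, 0.18, -0.0, -0.0]
ft_force: [-0.1, -0.8, 0.5]
grip_width: 0.0515
grasp_force: 0.0
```

```bash
cat >> h.py <<'E'
from scipy.spatial.transform import Rotation as Ro
O=np.array([.6275,.0635,0]);AZ=np.deg2rad(55.4)   # tray origin, azimuth of tray -y
YT=-np.array([np.cos(AZ),np.sin(AZ),0]);Z=np.array([0,0,1.]);XT=np.cross(YT,Z)
def tray(p): return O+p[0]*XT+p[1]*YT+p[2]*Z
def totray(p): d=np.asarray(p)-O;return np.round([d@XT,d@YT,d[2]],4)
def rot(lean,s=-1):
    a=np.deg2rad(lean);z=-Z*np.cos(a)+XT*np.sin(a);y=s*YT
    return Ro.from_matrix(np.c_[np.cross(y,z),y,z])
def plan(o,tcp,R,pos0=None,R0=None):
    """print shift and world turn from current to target"""
    p=o["eef_pos"] if pos0 is None else pos0;r=Ro.from_quat(o["tool_rot"]) if R0 is None else R0
    d=np.asarray(tcp)-p;w=(R*r.inv()).as_rotvec()
    print("shift",d.round(4),"turn",w.round(4),"rows>=",np.ceil(max(np.linalg.norm(d)/.0416,np.linalg.norm(w)/.1249)))
E
python3 - <<'E'
from workcell import *
from h import *
o=get_obs();print(o["joint_pos"],o["eef_pos"],o["tool_rot"],o["grip_width"])
for s in(-1,1):
  R=rot(38,s);g=tray([0,0,.106]);tcp=g+R.apply([0,0,.019]);sb=tcp-R.apply([0,0,.1]);print(s,tcp,sb);plan(o,sb,R)
E
```

```text
[-7.98091778e-01  1.69147337e-01 -7.34766862e-03  1.39505958e+00
  9.11113686e-06  1.98253709e+00] [ 0.32772014 -0.33614351  0.26121373] [ 9.83757235e-01  1.79503647e-01 -2.07853989e-04 -3.17109227e-04] 0.05146988325471643
-1 [0.61787131 0.07014239 0.0910278 ] [0.66854864 0.03518244 0.16982887]
shift [ 0.3408  0.3713 -0.0914] turn [ 0.8034 -0.0989  2.0814] rows>= 18.0
1 [0.61787131 0.07014239 0.0910278 ] [0.66854864 0.03518244 0.16982887]
shift [ 0.3408  0.3713 -0.0914] turn [ 0.0827  0.6835 -0.9279] rows>= 13.0
```

Emit:
send_rows(steps="0.2 0.033 0.025 -0.003 0.0446 -0.0055 0.1156;0.2 0.033 0.025 -0.003 0.0446 -0.0055 0.1156;0.2 0.033 0.025 -0.003 0.0446 -0.0055 0.1156;0.2 0.033 0.025 -0.003 0.0446 -0.0055 0.1156;0.2 0.033 0.025 -0.003 0.0446 -0.0055 0.1156")

```text
clock: 0.93
eef_pos: [0.493, -0.2111, 0.2461]
tool_rot: [0.884, 0.454, 0.033, -0.106]
ft_force: [0.5, -1.2, 0.1]
grip_width: 0.0511
grasp_force: 0.0
```

Emit:
send_rows(steps="0.2 0.033 0.025 -0.003 0.0446 -0.0055 0.1156;0.2 0.033 0.025 -0.003 0.0446 -0.0055 0.1156;0.2 0.033 0.025 -0.003 0.0446 -0.0055 0.1156;0.2 0.033 0.025 -0.003 0.0446 -0.0055 0.1156;0.2 0.033 0.025 -0.003 0.0446 -0.0055 0.1156")

```text
clock: 1.35
eef_pos: [0.6527, -0.0906, 0.231]
tool_rot: [0.709, 0.674, 0.062, -0.199]
ft_force: [1.9, -1.1, 0.4]
grip_width: 0.051
grasp_force: 0.0
```

Run:
```python
from workcell import *
from h import *
o=get_obs();print(o["joint_pos"].round(3),totray(o["eef_pos"]))
R=rot(38,-1);tcp=tray([0,0,.106])+R.apply([0,0,.019]);plan(o,tcp-R.apply([0,0,.1]),R)
```

```text
[-0.278  0.866  0.961  1.956  0.307  1.299] [-0.1082  0.1125  0.231 ]
shift [ 0.0158  0.1258 -0.0611] turn [ 0.3627 -0.0446  0.9405] rows>= 9.0
```

Emit:
send_rows(steps="0.2 0.0016 0.0126 -0.0061 0.0363 -0.0045 0.0941;0.2 0.0016 0.0126 -0.0061 0.0363 -0.0045 0.0941;0.2 0.0016 0.0126 -0.0061 0.0363 -0.0045 0.0941;0.2 0.0016 0.0126 -0.0061 0.0363 -0.0045 0.0941;0.2 0.0016 0.0126 -0.0061 0.0363 -0.0045 0.0941")

```text
clock: 1.77
eef_pos: [0.6553, -0.0279, 0.195]
tool_rot: [0.513, 0.814, 0.084, -0.258]
ft_force: [0.4, -0.4, 0.1]
grip_width: 0.0515
grasp_force: 0.0
```

Emit:
send_rows(steps="0.2 0.0016 0.0126 -0.0061 0.0363 -0.0045 0.0941;0.2 0.0016 0.0126 -0.0061 0.0363 -0.0045 0.0941;0.2 0.0016 0.0126 -0.0061 0.0363 -0.0045 0.0941;0.2 0.0016 0.0126 -0.0061 0.0363 -0.0045 0.0941;0.2 0.0016 0.0126 -0.0061 0.0363 -0.0045 0.0941")

```text
clock: 2.18
eef_pos: [0.6325, 0.0422, 0.1497]
tool_rot: [0.288, 0.905, 0.107, -0.293]
ft_force: [0.1, 0.8, 0.2]
grip_width: 0.0512
grasp_force: 0.0
```

Run:
```python
from workcell import *
from h import *
o=get_obs();print(o["joint_pos"].round(3),totray(o["eef_pos"]))
R=rot(38,-1);tcp=tray([0,0,.106])+R.apply([0,0,.019]);plan(o,tcp-R.apply([0,0,.1]),R);plan(o,tcp,R)
c=camera("wrist");cv2.imwrite("pics/w1.png",c["frame"][:,:,::-1]);np.savez("w1.npz",**c)
```

```text
[-0.087  1.103  1.126  2.149  0.326  0.435] [-0.0162  0.0147  0.1497]
shift [ 0.0361 -0.007   0.0201] turn [-0.0033  0.0378  0.0207] rows>= 2.0
shift [-0.0146  0.0279 -0.0587] turn [-0.0033  0.0378  0.0207] rows>= 2.0
```

View pics/w1.png

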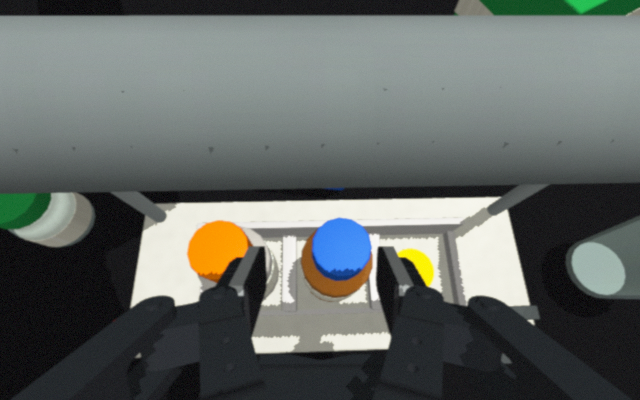

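The wrist view shows the light bar across the top, the orange cap at (219,250), the blue cap at (341,247) between the fingers, the spot at (415,267), and clear space around the fingers.

```bash
cat >> h.py <<'E'
def wcam(c,o):
    T=np.eye(4);T[:3,:3]=Ro.from_quat(o["tool_rot"]).as_matrix();T[:3,3]=o["eef_pos"]
    c["extrinsics"]=np.linalg.inv(T@c["T_tool_cam"]);return c
def caps(c,area=40):
    """ellipse-free cap finder: top-disc points from depth; spot by ray"""
    H=hsv(c);r={}
    for k,lo,hi,h0,h1 in(("orange",(5,150,80),(18,255,255),.108,.125),("blue",(105,150,60),(125,255,255),.108,.125),("spot",(22,120,100),(33,255,255),0,.015)):
        M=m(H,lo,hi);P,uv=pts(c,M);s=(abs(totray2(P)[:,0])<.06)&(abs(totray2(P)[:,1])<.12)&(P[:,2]>h0)&(P[:,2]<h1);P=P[s]
        if len(P)<area: continue
        q=(P[:,:2]*1000).astype(np.float32);(x,y),rad=cv2.minEnclosingCircle(q);t=totray2(np.array([[x/1000,y/1000,np.median(P[:,2])]]))[0]
        r[k]=(t.round(4).tolist(),round(rad,1),"mean",totray2(P.mean(0)[None])[0].round(4).tolist(),len(P))
    return r
def totray2(P): d=P-O;return np.c_[d@XT,d@YT,d[:,2]]
E
python3 - <<'E'
from workcell import *
from h import *
o=get_obs();c=wcam(dict(np.load("w1.npz")),o)
for k,v in caps(c).items():print(k,v)
# white tray floor/back wall outline: points by height
M=m(hsv(c),(0,0,120),(180,60,255));P,uv=pts(c,M);t=totray2(P)
w=t[(t[:,2]>.032)&(t[:,2]<.048)&(abs(t[:,1])<.19)&(abs(t[:,0])<.1)]
if len(w)>50:
  f=np.polyfit(w[:,1],w[:,0],1);print("wall top",len(w),f,w.min(0),w.max(0))
for lean in(28,30,32,34):
  R=rot(lean);tcp=tray([0,0,.106])+R.apply([0,0,.019]);print(lean);plan(o,tcp,R)
E
```

```text
orange ([0.0008, 0.0712, 0.1135], 17.7, 'mean', [0.0013, 0.0752, 0.1135], 1832)
blue ([0.0014, -0.0016, 0.1135], 17.9, 'mean', [0.001, -0.001, 0.1135], 2689)
spot ([0.0047, -0.0754, 0.0054], 19.6, 'mean', [0.0095, -0.0821, 0.0054], 591)
wall top 1630 [-0.06632488  0.03257871] [-0.02374391 -0.11324225  0.03202745] [0.04341091 0.11156095 0.04798808]
28
shift [-0.0114  0.0225 -0.058 ] turn [-0.1063 -0.1092  0.0122] rows>= 2.0
30
shift [-0.0119  0.0228 -0.0577] turn [-0.0863 -0.0806  0.0126] rows>= 2.0
32
shift [-0.0123  0.0231 -0.0574] turn [-0.0663 -0.052   0.0131] rows>= 2.0
34
shift [-0.0128  0.0235 -0.057 ] turn [-0.0463 -0.0234  0.0135] rows>= 2.0
```

```bash
sed -i 's/^O=np.array(\[.6275,.0635,0\])/O=np.array([.6277,.0656,0])/' h.py
python3 - <<'E'
from workcell import *
from h import *
o=get_obs();R=rot(34);tcp=tray([0,0,.107])+R.apply([0,0,.019]);b=R.apply([0,0,1]);plan(o,tcp-.055*b,R);print((.055*b).round(4))
E
```

```text
shift [ 0.0127  0.0081 -0.0104] turn [-0.0463 -0.0234  0.0135] rows>= 1.0
[-0.0253  0.0175 -0.0456]
```

Emit:
send_rows(steps="0.2 0.0063 0.004 -0.005 -0.023 -0.012 0.007;0.2 0.0064 0.0041 -0.0054 -0.023 -0.012 0.007;0.2 0 0 0 0 0 0;0.2 -0.008 0.006 -0.015 0 0 0;0.2 -0.008 0.006 -0.015 0 0 0")

```text
clock: 2.65
eef_pos: [0.6314, 0.061, 0.1116]
tool_rot: [0.29, 0.913, 0.088, -0.272]
ft_force: [0.2, -0.5, 0.5]
grip_width: 0.0514
grasp_force: 0.0
```

Run:
```python
from workcell import *
from h import *
o=get_obs();print(o["joint_pos"].round(3),totray(o["eef_pos"]));R=rot(34);tcp=tray([0,0,.107])+R.apply([0,0,.019]);plan(o,tcp,R)
```

```text
[-0.047  1.045  0.937  1.967  0.302  0.491] [-0.0056  0.0017  0.1116]
shift [-0.0124  0.0106 -0.0203] turn [0.0053 0.012  0.0124] rows>= 1.0
```

Now finish the descent, then close.

Emit:
send_rows(steps="0.2 -0.006 0.005 -0.01 0.002 0.006 0.006;0.2 -0.0064 0.0056 -0.0103 0.003 0.006 0.006;0.2 0 0 0 0 0 0;-1 0 0 0 0 0 0;-1 0 0 0 0 0 0")

```text
clock: 3.07
eef_pos: [0.6181, 0.0715, 0.0917]
tool_rot: [0.284, 0.913, 0.086, -0.281]
ft_force: [0.3, 0.6, -1.8]
grip_width: 0.034
grasp_force: 59.6
```

Emit:
send_rows(steps="-1 0 0 0 0 0 0;-1 0 0 0 0 0 0;-1 0 0 0 0 0 0;-1 0 0 0 0 0 0;-1 0 0 0 0 0 0")

```text
clock: 3.48
eef_pos: [0.6177, 0.072, 0.0916]
tool_rot: [0.284, 0.913, 0.086, -0.281]
ft_force: [-0.1, -3.4, 6.0]
grip_width: 0.034
grasp_force: 60.3
```

Run:
```python
from workcell import *
from h import *
o=get_obs();print(o["joint_pos"].round(3),totray(o["eef_pos"]),o["ft_force"].round(2))
for n in [(0,0,.018),(0,-.073,.0),(0,.073,0)]:print(n,(tray(n)-O).round(4))
```

```text
[-0.032  1.031  0.847  1.908  0.307  0.489] [0.0119 0.0004 0.0916] [-0.06 -3.37  6.04]
(0, 0, 0.018) [0.    0.    0.018]
(0, -0.073, 0.0) [0.0415 0.0601 0.    ]
(0, 0.073, 0) [-0.0415 -0.0601  0.    ]
```

Emit:
send_rows(steps="-1 0 0 0.006 0 0 0;-1 0.001 -0.001 0.008 0 0 0;-1 0.001 -0.001 0.006 0 0 0;-1 0 0 0 0 0 0;-1 0 0 0 0 0 0")

```text
clock: 3.9
eef_pos: [0.6198, 0.0705, 0.1107]
tool_rot: [0.283, 0.913, 0.086, -0.281]
ft_force: [0.6, -0.1, -2.8]
grip_width: 0.0345
grasp_force: 59.8
```

Emit:
send_rows(steps="-1 0.005 0.0072 0 0 0 0;-1 0.0105 0.0154 0 0 0 0;-1 0.0105 0.0154 0 0 0 0;-1 0.0105 0.0154 0 0 0 0;-1 0.005 0.0072 0 0 0 0")

```text
clock: 4.32
eef_pos: [0.6601, 0.1335, 0.1093]
tool_rot: [0.283, 0.912, 0.086, -0.283]
ft_force: [36.5, 9.7, -10.3]
grip_width: 0.0343
grasp_force: 60.4
```

Run:
```python
from workcell import *
from h import *
o=get_obs();print(o["joint_pos"].round(3),totray(o["eef_pos"]),o["ft_force"].round(2),rot(34).as_quat().round(3))
c=camera("side");cv2.imwrite("pics/s2.png",cv2.resize(c["frame"][120:320,180:420,::-1],None,fx=3,fy=3))
```

```text
[0.046 1.21  1.276 2.138 0.346 0.558] [ 0.0119 -0.0743  0.1093] [ 36.55   9.67 -10.31] [ 0.284  0.913  0.087 -0.279]
```

View pics/s2.png

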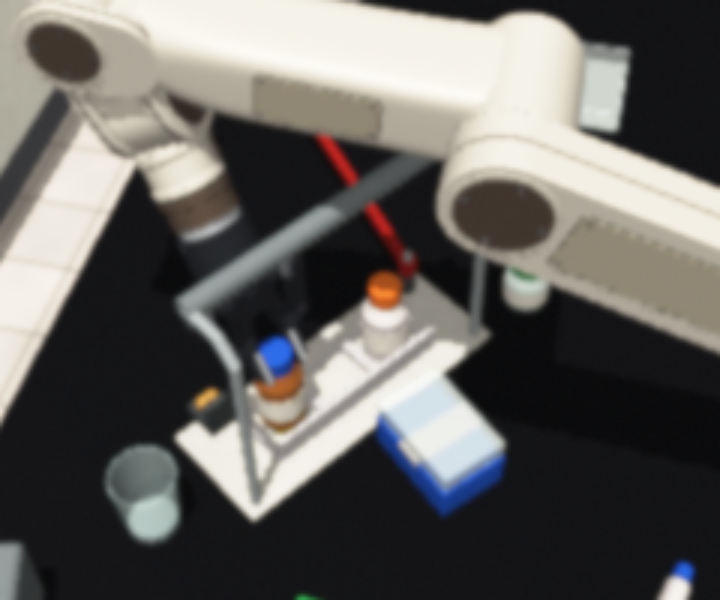

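The side crop shows the blue bottle upright above the far bay, with orange still in the near bay. The wrist force reads high, so I'll check it while still.

Emit:
send_rows(steps="-1 0 0 -0.003 0 0 0;-1 0 0 -0.003 0 0 0;-1 0 0 0 0 0 0;-1 0 0 0 0 0 0;-1 0 0 0 0 0 0")

```text
clock: 4.78
eef_pos: [0.661, 0.1303, 0.1055]
tool_rot: [0.284, 0.913, 0.087, -0.281]
ft_force: [0.3, 0.8, -1.6]
grip_width: 0.0341
grasp_force: 61.0
```

Run:
```python
from workcell import *
from h import *
o=get_obs();print(o["joint_pos"].round(3),totray(o["eef_pos"]),o["ft_force"].round(2),o["ft_torque"].round(2),o["tau"].round(1))
```

```text
[0.042 1.203 1.252 2.118 0.344 0.557] [ 0.0093 -0.0721  0.1055] [ 0.31  0.85 -1.55] [-0.4  -0.68 -0.02] [  0.2 -69.9  22.5   3.8   1.1   0. ]
```

That was only a transient near a joint limit, and the bottle is free. The far bay is close to the edge of reach, so I'll park blue on the bench in front of the near bay, yawing the tool to stay in reach.

Emit:
send_rows(steps="-1 -0.005 -0.0072 0.003 0 0 0;-1 -0.0105 -0.0153 0.003 0 0 0;-1 -0.0105 -0.0153 0 0 0 0;-1 -0.0105 -0.0153 0 0 0 0;-1 -0.005 -0.0072 0 0 0 0")

```text
clock: 5.2
eef_pos: [0.6184, 0.0682, 0.1119]
tool_rot: [0.285, 0.912, 0.086, -0.281]
ft_force: [0.1, -0.7, -1.8]
grip_width: 0.0342
grasp_force: 61.0
```

Emit:
send_rows(steps="-1 0.004 -0.0082 0 0 0 -0.06;-1 0.007 -0.0158 0 0 0 -0.094;-1 0.007 -0.0158 0 0 0 -0.094;-1 0.007 -0.0158 0 0 0 -0.094;-1 0.007 -0.0158 0 0 0 -0.094")

```text
clock: 5.62
eef_pos: [0.6517, -0.0021, 0.1114]
tool_rot: [0.476, 0.829, 0.146, -0.255]
ft_force: [0.0, -0.2, -2.0]
grip_width: 0.0344
grasp_force: 61.0
```

```bash
cat >> h.py <<'E'
def grasp(o):
    """grasp point in tray coords, lean deg, lean azimuth rel. to tray front deg"""
    R=Ro.from_quat(o["tool_rot"]);z=R.apply([0,0,1]);t=totray(o["eef_pos"]-.019*z)
    print("grasp",t,"lean",np.rad2deg(np.arccos(-z[2])).round(1),"yaw",np.rad2deg(np.arctan2(z@YT,z@XT)).round(1),"roll",np.rad2deg(R.apply([0,1,0])[2]).round(1),"q",o["joint_pos"].round(3),"F",o["ft_force"].round(1),"w",round(o["grip_width"],4))
E
python3 -c "
from workcell import *
from h import *
grasp(get_obs())"
```

```text
grasp [-0.0679  0.0467  0.1271] lean 34.2 yaw -25.1 roll -0.1 q [-0.2    0.975  0.793  1.814  0.433  0.749] F [ 0.  -0.2 -2. ] w 0.0344
```

Emit:
send_rows(steps="-1 0 -0.015 0 0 0 0;-1 0.0004 -0.02 -0.004 0 0 0;-1 0.0004 -0.02 -0.008 0 0 0;-1 0 0 -0.007 0 0 0;-1 0 0 -0.003 0 0 0")

```text
clock: 6.03
eef_pos: [0.6514, -0.0573, 0.0874]
tool_rot: [0.475, 0.829, 0.145, -0.257]
ft_force: [-0.1, 1.2, -2.5]
grip_width: 0.0344
grasp_force: 61.0
```

Emit:
send_rows(steps="-1 0 0 -0.002 0 0 0;-1 0 0 -0.001 0 0 0;-1 0 0 0 0 0 0;-1 0 0 0 0 0 0;-1 0 0 0 0 0 0")

```text
clock: 6.45
eef_pos: [0.652, -0.0548, 0.0859]
tool_rot: [0.474, 0.83, 0.145, -0.256]
ft_force: [-0.0, 0.0, -2.3]
grip_width: 0.0345
grasp_force: 61.0
```

```bash
python3 -c "
from workcell import *
from h import *
grasp(get_obs())"
```

```text
grasp [-0.0981  0.0898  0.1016] lean 34.3 yaw -24.7 roll -0.1 q [-0.266  1.037  0.853  1.842  0.402  0.676] F [-0.   0.  -2.3] w 0.0345
```

Emit:
send_rows(steps="-1 0 0 -0.0008 0 0 0;-1 0 0 -0.0007 0 0 0;-1 0 0 0 0 0 0;-1 0 0 0 0 0 0;-1 0 0 0 0 0 0")

```text
clock: 6.87
eef_pos: [0.652, -0.0552, 0.0856]
tool_rot: [0.474, 0.83, 0.146, -0.256]
ft_force: [-0.8, 0.5, 5.6]
grip_width: 0.0343
grasp_force: 61.6
```

Emit:
send_rows(steps="0.2 0 0 0 0 0 0;0.2 0 0 0 0 0 0;0.2 0 0 0 0 0 0;0.2 0.009 -0.015 0.025 0 0 0;0.2 0.009 -0.015 0.03 0 0 0")

```text
clock: 7.28
eef_pos: [0.6662, -0.0827, 0.1325]
tool_rot: [0.474, 0.828, 0.144, -0.262]
ft_force: [2.0, -1.5, 0.4]
grip_width: 0.051
grasp_force: 0.0
```

```bash
python3 -c "
from workcell import *
from h import *
o=get_obs();grasp(o);R=rot(34);tcp=tray([0,.073,.107])+R.apply([0,0,.019]);b=R.apply([0,0,1]);plan(o,tcp-.065*b,R);print(.065*b)
c=wcam(camera('wrist'),o)
for k,v in caps(c).items(): print(k,v)
cv2.imwrite('pics/w3.png',c['frame'][:,:,::-1])"
```

```text
grasp [-0.1258  0.1046  0.1481] lean 34.7 yaw -24.0 roll -0.6 q [-0.295  1.132  1.167  2.084  0.388  0.648] F [ 2.  -1.5  0.4] w 0.051
shift [-0.0588  0.0736  0.0126] turn [-0.0027 -0.0162  0.4326] rows>= 4.0
[-0.02991898  0.02063972 -0.05388744]
orange ([-0.0034, 0.0759, 0.1158], 18.2, 'mean', [-0.0042, 0.0779, 0.1151], 1789)
spot ([-0.0016, -0.0699, 0.0077], 20.1, 'mean', [-0.0017, -0.0697, 0.0077], 1036)
```

View pics/w3.png

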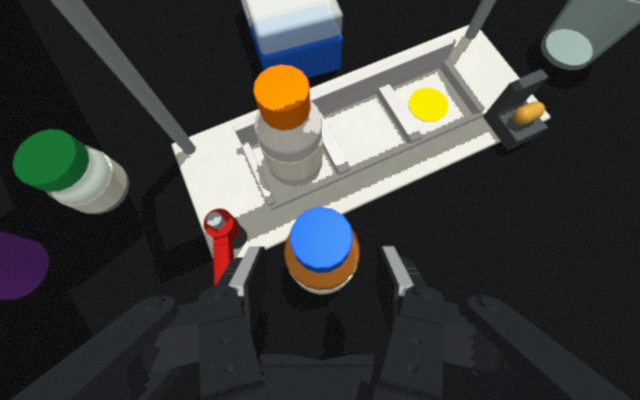

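Blue stands upright on the bench at (320,245). Orange is still in the near bay, and the catch shows at (525,112).

Emit:
send_rows(steps="0.2 -0.005 0.006 0.013 0 -0.003 0.0865;0.2 -0.0134 0.0169 0 0 -0.003 0.0865;0.2 -0.0134 0.0169 0 -0.001 -0.003 0.0865;0.2 -0.0134 0.0169 0 -0.001 -0.003 0.0865;0.2 -0.0134 0.0169 0 0 -0.003 0.0865")

```text
clock: 7.75
eef_pos: [0.6085, -0.0094, 0.1464]
tool_rot: [0.283, 0.915, 0.089, -0.274]
ft_force: [0.4, -0.6, 0.3]
grip_width: 0.0513
grasp_force: 0.0
```

Emit:
send_rows(steps="0.2 0 0 0 0 0 0;0.2 0 0 0 0 0 0;0.2 0 0 0 0 0 0;0.2 0 0 0 0 0 0;0.2 0 0 0 0 0 0")

```text
clock: 8.17
eef_pos: [0.6093, -0.011, 0.147]
tool_rot: [0.286, 0.914, 0.09, -0.274]
ft_force: [-0.3, -0.1, -1.0]
grip_width: 0.0511
grasp_force: 0.0
```

```bash
python3 -c "
from workcell import *
from h import *
o=get_obs();grasp(o);R=rot(34);tcp=tray([0,.073,.107])+R.apply([0,0,.019]);plan(o,tcp,R)
c=wcam(camera('wrist'),o)
for k,v in caps(c).items(): print(k,v)"
```

```text
grasp [-0.0388  0.0737  0.1628] lean 33.5 yaw -1.0 roll 0.5 q [-0.145  0.996  0.921  2.027  0.256  0.391] F [-0.3 -0.1 -1. ] w 0.0511
shift [-0.0318  0.0226 -0.0557] turn [-0.002   0.0117  0.0046] rows>= 2.0
orange ([-0.0031, 0.076, 0.1156], 17.8, 'mean', [-0.0091, 0.0775, 0.1152], 562)
spot ([-0.0014, -0.0698, 0.0077], 20.0, 'mean', [-0.0018, -0.0697, 0.0077], 1470)
```

Emit:
send_rows(steps="0.2 -0.008 0.004 -0.013 0 0.006 0.002;0.2 -0.008 0.005 -0.014 -0.001 0.006 0.002;0.2 -0.008 0.0055 -0.014 -0.001 0 0;0.2 -0.0078 0.0055 -0.0147 0 0 0;0.2 0 0 0 0 0 0")

```text
clock: 8.63
eef_pos: [0.5745, 0.0105, 0.0888]
tool_rot: [0.284, 0.912, 0.086, -0.283]
ft_force: [0.1, 0.2, -0.5]
grip_width: 0.0514
grasp_force: 0.0
```

Emit:
send_rows(steps="-1 0 0 0 0 0 0;-1 0 0 0 0 0 0;-1 0 0 0 0 0 0;-1 0 0 0 0 0 0;-1 0 0 0 0 0 0")

```text
clock: 9.05
eef_pos: [0.5779, 0.01, 0.092]
tool_rot: [0.284, 0.913, 0.087, -0.279]
ft_force: [-0.3, 0.3, -0.6]
grip_width: 0.0341
grasp_force: 59.8
```

```bash
sed -i 's/^O=np.array(\[.6277,.0656,0\])/O=np.array([.6275,.063,0])/' h.py;python3 -c "
from workcell import *
from h import *
grasp(get_obs())"
```

```text
grasp [1.000e-04 7.180e-02 1.078e-01] lean 34.0 yaw 0.0 roll 0.0 q [-0.12   0.935  0.649  1.822  0.263  0.41 ] F [-0.3  0.3 -0.6] w 0.0341
```

Emit:
send_rows(steps="-1 0 0 0.005 0 0 0;-1 0 0 0.008 0 0 0;-1 0 0 0.007 0 0 0;-1 0 0 0 0 0 0;-1 0.003 0.0043 0 0 0 0")

```text
clock: 9.47
eef_pos: [0.5805, 0.014, 0.1128]
tool_rot: [0.284, 0.913, 0.087, -0.279]
ft_force: [-0.5, 0.6, -1.3]
grip_width: 0.0341
grasp_force: 59.8
```

Emit:
send_rows(steps="-1 0.009 0.013 0 0 0 0;-1 0.01 0.0146 0 0 0 0;-1 0.01 0.0146 0 0 0 0;-1 0.007 0.0098 0 0 0 0;-1 0.002 0.003 0 0 0 0")

```text
clock: 9.88
eef_pos: [0.6187, 0.072, 0.111]
tool_rot: [0.282, 0.913, 0.087, -0.28]
ft_force: [0.2, -0.3, -1.4]
grip_width: 0.0343
grasp_force: 59.9
```

Emit:
send_rows(steps="-1 0 0 0 0 0 0;-1 0 0 -0.005 0 0 0;-1 0 0 -0.007 0 0 0;-1 0 0 -0.004 0 0 0;-1 0 0 0 0 0 0")

```text
clock: 10.3
eef_pos: [0.6172, 0.0688, 0.0941]
tool_rot: [0.284, 0.913, 0.086, -0.281]
ft_force: [-0.2, -0.4, -2.2]
grip_width: 0.0345
grasp_force: 59.9
```

```bash
python3 -c "
from workcell import *
from h import *
grasp(get_obs())"
```

```text
grasp [0.0012 0.001  0.1098] lean 34.2 yaw 0.2 roll -0.1 q [-0.036  1.028  0.847  1.911  0.305  0.486] F [-0.2 -0.4 -2.2] w 0.0345
```

Good; lower the last 2–3 mm slowly until contact.

Emit:
send_rows(steps="-1 0 0 -0.001 0 0 0;-1 0 0 -0.001 0 0 0;-1 0 0 -0.001 0 0 0;-1 0 0 0 0 0 0;-1 0 0 0 0 0 0")

```text
clock: 10.72
eef_pos: [0.6182, 0.0696, 0.0928]
tool_rot: [0.284, 0.913, 0.087, -0.279]
ft_force: [0.3, 0.2, -1.6]
grip_width: 0.0339
grasp_force: 59.9
```

Emit:
send_rows(steps="-1 0 0 -0.0008 0 0 0;-1 0 0 -0.0007 0 0 0;-1 0 0 -0.0005 0 0 0;-1 0 0 0 0 0 0;-1 0 0 0 0 0 0")

```text
clock: 11.13
eef_pos: [0.6182, 0.0696, 0.092]
tool_rot: [0.284, 0.913, 0.087, -0.279]
ft_force: [-0.7, -1.0, 5.4]
grip_width: 0.0342
grasp_force: 60.5
```

Emit:
send_rows(steps="0.2 0 0 0 0 0 0;0.2 0 0 0 0 0 0;0.2 0 0 0 0 0 0;0.2 0.013 -0.009 0.023 0 0 0;0.2 0.0146 -0.01 0.0267 0 0 0")

```text
clock: 11.55
eef_pos: [0.6412, 0.0525, 0.1351]
tool_rot: [0.283, 0.912, 0.085, -0.284]
ft_force: [2.0, -0.0, 0.8]
grip_width: 0.0512
grasp_force: 0.0
```

Emit:
send_rows(steps="0.2 0.0047 -0.0256 0 0 0 -0.0865;0.2 0.0047 -0.0256 0 0 0 -0.0865;0.2 0.0047 -0.0256 0 0 0 -0.0865;0.2 0.0047 -0.0256 0 0 0 -0.0865;0.2 0 -0.004 0 0 0 -0.0865")

```text
clock: 11.97
eef_pos: [0.6632, -0.0597, 0.134]
tool_rot: [0.477, 0.829, 0.145, -0.254]
ft_force: [0.8, -0.5, -0.5]
grip_width: 0.0515
grasp_force: 0.0
```

```bash
python3 -c "
from workcell import *
from h import *
o=get_obs();grasp(o);R=Ro.from_rotvec([0,0,-.434])*rot(34);plan(o,[.6695,-.0845,.1355],R)"
```

```text
grasp [-0.1087  0.0852  0.1498] lean 34.0 yaw -25.0 roll -0.1 q [-0.268  1.057  1.021  1.985  0.401  0.683] F [ 0.8 -0.5 -0.5] w 0.0515
shift [ 0.0063 -0.0248  0.0015] turn [ 0.001  -0.0019  0.0058] rows>= 1.0
```

Emit:
send_rows(steps="0.2 0.003 -0.012 0.001 0 0 0;0.2 0.0033 -0.0128 0.0005 0 0 0;0.2 0 0 0 0 0 0;0.2 0 0 0 0 0 0;0.2 0 0 0 0 0 0")

```text
clock: 12.38
eef_pos: [0.6694, -0.0787, 0.1382]
tool_rot: [0.473, 0.831, 0.145, -0.254]
ft_force: [-0.6, -0.3, -0.9]
grip_width: 0.0509
grasp_force: 0.0
```

```bash
python3 -c "
from workcell import *
from h import *
o=get_obs();grasp(o);R=Ro.from_rotvec([0,0,-.434])*rot(34);plan(o,[.652,-.0552,.0856],R)
c=wcam(camera('wrist'),o);P,uv=pts(c,m(hsv(c),(105,150,60),(125,255,255)));t=totray2(P);s=(t[:,2]>.1)&(t[:,2]<.12)&(t[:,0]<-.05);print(cv2.minEnclosingCircle((t[s,:2]*1000).astype(np.float32)),np.median(t[s,2]))
for k,v in caps(c).items(): print(k,v)"
```

```text
grasp [-0.1246  0.0973  0.1539] lean 34.0 yaw -24.7 roll 0.0 q [-0.289  1.115  1.153  2.069  0.39   0.653] F [-0.6 -0.3 -0.9] w 0.0509
shift [-0.0174  0.0235 -0.0526] turn [-0.0004  0.0003 -0.0034] rows>= 2.0
((-99.20704650878906, 90.69100189208984), 17.645076751708984) 0.10993398450816703
orange ([-0.0014, 0.0011, 0.1157], 18.5, 'mean', [-0.0028, 0.0026, 0.1149], 1567)
spot ([-0.0005, -0.0721, 0.0077], 20.0, 'mean', [-0.0005, -0.0719, 0.0078], 1021)
```

Emit:
send_rows(steps="0.2 -0.005 0.006 -0.014 0 0 0;0.2 -0.0045 0.0065 -0.014 0 0 0;0.2 -0.004 0.0055 -0.013 0 0 0;0.2 -0.0039 0.0055 -0.011 0 0 0;0.2 0 0 0 0 0 0")

```text
clock: 12.85
eef_pos: [0.65, -0.0531, 0.0846]
tool_rot: [0.472, 0.831, 0.144, -0.256]
ft_force: [0.6, -0.7, -0.3]
grip_width: 0.0512
grasp_force: 0.0
```

Emit:
send_rows(steps="-1 0 0 0 0 0 0;-1 0 0 0 0 0 0;-1 0 0 0 0 0 0;-1 0 0 0 0 0 0;-1 0 0 0 0 0 0")

```text
clock: 13.27
eef_pos: [0.6525, -0.056, 0.0873]
tool_rot: [0.473, 0.831, 0.145, -0.253]
ft_force: [0.1, 0.1, 1.5]
grip_width: 0.0341
grasp_force: 59.9
```

```bash
python3 -c "
from workcell import *
from h import *
o=get_obs();grasp(o);R=rot(34);plan(o,tray([-.04,.073,.131])+R.apply([0,0,.019]),R)"
```

```text
grasp [-0.0977  0.0883  0.1031] lean 34.0 yaw -24.9 roll 0.1 q [-0.267  1.032  0.849  1.838  0.4    0.675] F [0.1 0.1 1.5] w 0.0341
shift [-0.0422  0.0422  0.0279] turn [-0.0007  0.0019  0.4315] rows>= 4.0
```

Emit:
send_rows(steps="-1 0 0 0.008 0 0 0;-1 0 0 0.01 0 0 0;-1 0 0 0.008 0 0 0;-1 -0.004 0.004 0 0 0 0.05;-1 -0.007 0.007 0 0 0 0.08")

```text
clock: 13.68
eef_pos: [0.6413, -0.0469, 0.1145]
tool_rot: [0.418, 0.861, 0.128, -0.261]
ft_force: [-0.0, -0.6, -2.7]
grip_width: 0.0339
grasp_force: 59.8
```

Emit:
send_rows(steps="-1 -0.0085 0.0085 0 0 0 0.09;-1 -0.0085 0.0085 0 0 0 0.09;-1 -0.0085 0.0085 0 0 0 0.09;-1 -0.0057 0.0057 0 0 0 0.0315;-1 0 0 0 0 0 0")

```text
clock: 14.1
eef_pos: [0.6095, -0.0111, 0.1135]
tool_rot: [0.282, 0.914, 0.087, -0.279]
ft_force: [0.0, 0.4, -2.6]
grip_width: 0.0341
grasp_force: 59.9
```

```bash
python3 -c "
from workcell import *
from h import *
o=get_obs();grasp(o);R=rot(34);plan(o,tray([0.,.073,.131])+R.apply([0,0,.019]),R)"
```

```text
grasp [-0.0379  0.0712  0.1293] lean 34.0 yaw 0.2 roll 0.1 q [-0.142  1.022  0.883  1.976  0.251  0.387] F [ 0.   0.4 -2.6] w 0.0341
shift [-0.0322  0.02    0.0017] turn [-0.0008  0.0005 -0.0041] rows>= 1.0
```

Emit:
send_rows(steps="-1 -0.007 0.0045 0 0 0 0;-1 -0.009 0.0055 0 0 0 0;-1 -0.009 0.0055 0 0 0 0;-1 -0.0072 0.0045 0 0 0 0;-1 0 0 0 0 0 0")

```text
clock: 14.52
eef_pos: [0.5769, 0.0064, 0.1138]
tool_rot: [0.285, 0.913, 0.087, -0.279]
ft_force: [0.3, -0.3, -2.3]
grip_width: 0.0343
grasp_force: 60.1
```

Emit:
send_rows(steps="-1 0 0 -0.005 0 0 0;-1 0 0 -0.007 0 0 0;-1 0 0 -0.005 0 0 0;-1 0 0 0 0 0 0;-1 0 0 0 0 0 0")

```text
clock: 14.93
eef_pos: [0.5772, 0.0061, 0.0945]
tool_rot: [0.284, 0.913, 0.087, -0.28]
ft_force: [0.4, -0.1, -2.4]
grip_width: 0.034
grasp_force: 60.0
```

Emit:
send_rows(steps="-1 0 0 -0.001 0 0 0;-1 0 0 -0.001 0 0 0;-1 0 0 -0.001 0 0 0;-1 0 0 0 0 0 0;-1 0 0 0 0 0 0")

```text
clock: 15.35
eef_pos: [0.5774, 0.0063, 0.0933]
tool_rot: [0.284, 0.913, 0.087, -0.279]
ft_force: [-0.0, -0.7, 2.7]
grip_width: 0.0346
grasp_force: 60.4
```

```bash
python3 -c "
from workcell import *
from h import *
o=get_obs();grasp(o)"
```

```text
grasp [-0.0016  0.0751  0.1091] lean 34.0 yaw -0.0 roll 0.0 q [-0.125  0.934  0.651  1.826  0.261  0.406] F [-0.  -0.7  2.7] w 0.0346
```

Contact made. Release and back out.

Emit:
send_rows(steps="0.2 0 0 0 0 0 0;0.2 0 0 0 0 0 0;0.2 0 0 0 0 0 0;0.2 0.013 -0.009 0.023 0 0 0;0.2 0.0146 -0.01 0.0267 0 0 0")

```text
clock: 15.77
eef_pos: [0.6025, -0.0117, 0.1406]
tool_rot: [0.284, 0.912, 0.086, -0.283]
ft_force: [3.1, -1.0, 0.7]
grip_width: 0.0511
grasp_force: 0.0
```

```bash
python3 -c "
from workcell import *
from h import *
o=get_obs();grasp(o);R=rot(13);plan(o,tray([-.141,.216,.14]),R)
c=wcam(camera('wrist'),o)
for k,v in caps(c).items(): print(k,v)"
```

```text
grasp [-0.0326  0.0757  0.1562] lean 34.5 yaw 0.4 roll -0.2 q [-0.144  1.001  0.904  2.027  0.25   0.388] F [ 3.1 -1.   0.7] w 0.0511
shift [ 0.0185 -0.1831 -0.0006] turn [-0.2094 -0.3105 -0.0011] rows>= 5.0
orange ([-0.0013, 0.0011, 0.1153], 18.1, 'mean', [-0.008, 0.007, 0.1144], 703)
blue ([-0.0055, 0.0762, 0.1159], 18.0, 'mean', [-0.0062, 0.0767, 0.1158], 2968)
spot ([-0.0004, -0.0721, 0.0077], 20.4, 'mean', [-0.002, -0.0741, 0.0077], 1369)
```

Emit:
send_rows(steps="-1 0.025 -0.021 0 0 0 0;-1 0.03 -0.024 0 -0.042 -0.062 0;-1 -0.008 -0.034 0 -0.042 -0.062 0;-1 -0.009 -0.034 0 -0.042 -0.062 0;-1 -0.01 -0.034 0 -0.042 -0.062 0")

```text
clock: 16.23
eef_pos: [0.6313, -0.1502, 0.136]
tool_rot: [0.293, 0.944, 0.046, -0.145]
ft_force: [1.2, -1.1, 0.7]
grip_width: 0.0
grasp_force: 0.0
```

Emit:
send_rows(steps="-1 -0.0095 -0.036 0 -0.042 -0.062 0;-1 0 0 0 0 0 0;-1 0 0 0 0 0 0;-1 0 0 0 0 0 0;-1 0 0 0 0 0 0")

```text
clock: 16.65
eef_pos: [0.6208, -0.184, 0.142]
tool_rot: [0.294, 0.949, 0.036, -0.109]
ft_force: [-0.1, 0.6, -0.8]
grip_width: 0.0
grasp_force: 0.0
```

```bash
python3 -c "
from workcell import *
from h import *
o=get_obs();grasp(o);print(totray(o['eef_pos']));R=rot(13);plan(o,tray([-.141,.216,.04]),R)
for n in ('wrist','side'):
  c=camera(n);c=wcam(c,o) if n=='wrist' else c
  H=hsv(c);P,uv=pts(c,m(H,(0,130,50),(5,255,255))|m(H,(170,130,50),(180,255,255)));t=totray2(P);t=t[(t[:,2]>.03)&(t[:,2]<.07)&(t[:,1]>.1)&(t[:,1]<.32)&(t[:,0]>-.36)&(t[:,0]<0)]
  if len(t)<20: continue
  f=cv2.fitLine(t[:,:2].astype(np.float32),cv2.DIST_HUBER,0,.01,.01).ravel();print(n,len(t),f,t.min(0),t.max(0))
  cv2.imwrite('pics/%s4.png'%n,c['frame'][:,:,::-1])
"
```

```text
grasp [-0.1391  0.2072  0.1605] lean 13.2 yaw -1.0 roll 0.3 q [-0.32   0.783  0.624  1.633  0.068  0.274] F [-0.1  0.6 -0.8] w 0.0
[-0.1347  0.2072  0.142 ]
shift [ 1.00e-04 -1.08e-02 -1.02e-01] turn [-0.0061 -0.0005 -0.0021] rows>= 3.0
wrist 3335 [ 0.95896095 -0.28353816 -0.10530535  0.16857398] [-0.23350733  0.13968473  0.03397026] [-0.03702454  0.21083372  0.06082082]
side 207 [ 0.96065813 -0.27773365 -0.15123573  0.17813475] [-0.29804621  0.13998461  0.03538275] [-0.03160341  0.22434038  0.06210826]
```

View pics/wrist4.png

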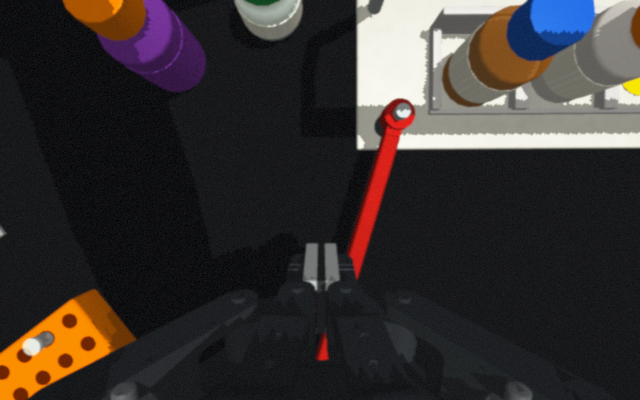

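The bar runs from its hinge at (399,112) down past the right side of the closed fingers at (320,262), which are clear of it on the robot side. Both bottles stand in their bays. Next I descend and plan the arc.

Emit:
send_rows(steps="-1 0 -0.0054 -0.025 -0.003 0 -0.001;-1 0 -0.0054 -0.03 -0.003 0 -0.001;-1 0 0 -0.03 0 0 0;-1 0 0 -0.012 0 0 0;-1 0 0 0 0 0 0")

```text
clock: 17.17
eef_pos: [0.6176, -0.1939, 0.0402]
tool_rot: [0.295, 0.948, 0.034, -0.113]
ft_force: [-0.3, 0.7, 0.1]
grip_width: 0.0001
grasp_force: 0.0
```

```bash
cat >> h.py <<'E'
def arc(th,r,D=.02):
    t=np.deg2rad(th);return tray([-.045-r*np.sin(t)-D*np.cos(t),.15-r*np.cos(t)+D*np.sin(t),0])
E
python3 -c "
from workcell import *
from h import *
o=get_obs();grasp(o);p=o['eef_pos']*[1,1,0];print(totray(o['eef_pos']))
for th,r in zip(range(103,8,-5),np.linspace(.115,.15,19)):
  n=arc(th,r);print(th,round(r,3),(n-p).round(4)[:2],n.round(3)[:2],np.hypot(*n[:2]).round(3));p=n
"
```

```text
grasp [-0.1422  0.217   0.0587] lean 13.5 yaw 0.8 roll -0.2 q [-0.332  0.849  0.484  1.434  0.06   0.265] F [-0.3  0.7  0.1] w 0.0001
[-0.1377  0.217   0.0402]
103 0.115 [0.0245 0.0094] [ 0.642 -0.184] 0.668
98 0.117 [0.0098 0.0045] [ 0.652 -0.18 ] 0.676
93 0.119 [0.0094 0.0055] [ 0.661 -0.174] 0.684
88 0.121 [0.009  0.0064] [ 0.67  -0.168] 0.691
83 0.123 [0.0085 0.0073] [ 0.679 -0.161] 0.698
78 0.125 [0.0079 0.0082] [ 0.687 -0.152] 0.704
73 0.127 [0.0072 0.009 ] [ 0.694 -0.143] 0.709
68 0.129 [0.0065 0.0098] [ 0.701 -0.134] 0.713
63 0.131 [0.0056 0.0105] [ 0.706 -0.123] 0.717
58 0.132 [0.0047 0.0111] [ 0.711 -0.112] 0.72
53 0.134 [0.0037 0.0116] [ 0.715 -0.1  ] 0.722
48 0.136 [0.0027 0.0121] [ 0.717 -0.088] 0.723
43 0.138 [0.0016 0.0124] [ 0.719 -0.076] 0.723
38 0.14 [0.0004 0.0127] [ 0.719 -0.063] 0.722
33 0.142 [-0.0007  0.0128] [ 0.718 -0.05 ] 0.72
28 0.144 [-0.0019  0.0129] [ 0.717 -0.037] 0.718
23 0.146 [-0.0031  0.0128] [ 0.713 -0.025] 0.714
18 0.148 [-0.0043  0.0126] [ 0.709 -0.012] 0.709
13 0.15 [-0.0055  0.0123] [0.704 0.   ] 0.704
```

```bash
python3 -c "
from workcell import *
from h import *
p=get_obs()['eef_pos']*[1,1,0]
for th,r in zip(range(103,8,-5),[.105]*12+[.108,.112,.116,.12,.125,.13,.135]):
  n=arc(th,r);print(th,r,(n-p).round(4)[:2],n.round(3)[:2],np.hypot(*n[:2]).round(3));p=n
"
```

```text
103 0.105 [0.0178 0.0168] [ 0.635 -0.177] 0.66
98 0.105 [0.0077 0.0052] [ 0.643 -0.172] 0.666
93 0.105 [0.0072 0.0059] [ 0.65  -0.166] 0.671
88 0.105 [0.0067 0.0065] [ 0.657 -0.159] 0.676
83 0.105 [0.0061 0.007 ] [ 0.663 -0.152] 0.68
78 0.105 [0.0055 0.0076] [ 0.669 -0.145] 0.684
73 0.105 [0.0048 0.008 ] [ 0.673 -0.137] 0.687
68 0.105 [0.0041 0.0084] [ 0.677 -0.128] 0.69
63 0.105 [0.0033 0.0087] [ 0.681 -0.12 ] 0.691
58 0.105 [0.0026 0.009 ] [ 0.683 -0.111] 0.692
53 0.105 [0.0018 0.0092] [ 0.685 -0.102] 0.693
48 0.105 [0.001  0.0093] [ 0.686 -0.092] 0.692
43 0.108 [0.0031 0.01  ] [ 0.689 -0.082] 0.694
38 0.112 [0.0031 0.0107] [ 0.692 -0.072] 0.696
33 0.116 [0.002  0.0113] [ 0.694 -0.06 ] 0.697
28 0.12 [0.0009 0.0118] [ 0.695 -0.049] 0.697
23 0.125 [0.0005 0.0126] [ 0.696 -0.036] 0.697
18 0.13 [-0.0008  0.013 ] [ 0.695 -0.023] 0.695
13 0.135 [-0.0022  0.0132] [ 0.693 -0.01 ] 0.693
```

Emit:
send_rows(steps="-1 0.009 0.0084 0.003 0 0 0;-1 0.0088 0.0084 0.001 0 0 0;-1 0.0077 0.0052 0 0 0 0;-1 0.0072 0.0059 0 0 0 0;-1 0.0067 0.0065 0 0 0 0")

```text
clock: 17.58
eef_pos: [0.6603, -0.1605, 0.0509]
tool_rot: [0.296, 0.949, 0.034, -0.108]
ft_force: [-2.1, 0.4, 4.6]
grip_width: 0.0002
grasp_force: 2.2
```

Emit:
send_rows(steps="-1 0.0061 0.007 0 0 0 0;-1 0.0055 0.0076 0 0 0 0;-1 0.0048 0.008 0 0 0 0;-1 0.0041 0.0084 0 0 0 0;-1 0.0033 0.0087 0 0 0 0")

```text
clock: 18.0
eef_pos: [0.6838, -0.1212, 0.0495]
tool_rot: [0.296, 0.948, 0.033, -0.108]
ft_force: [-1.3, -1.4, 0.7]
grip_width: -0.0002
grasp_force: 0.9
```

```bash
cat >> h.py <<'E'
def keeper(c):
    H=hsv(c);P,uv=pts(c,m(H,(0,130,50),(5,255,255))|m(H,(170,130,50),(180,255,255)));t=totray2(P);s=(t[:,2]>.03)&(t[:,2]<.07)&(t[:,1]>-.15)&(t[:,1]<.32)&(t[:,0]>-.4)&(t[:,0]<-.02);t=t[s]
    if len(t)<30: return print("few",len(t))
    f=cv2.fitLine(t[:,:2].astype(np.float32),cv2.DIST_HUBER,0,.01,.01).ravel()
    d=f[:2]*(-np.sign(f[1]) if abs(f[1])>.5 else -np.sign(f[0]));print("keeper deg",np.rad2deg(np.arctan2(-d[0],-d[1])).round(1),"pt",f[2:].round(4),len(t),t.min(0).round(3),t.max(0).round(3))
E
python3 -c "
from workcell import *
from h import *
o=get_obs();grasp(o);print(totray(o['eef_pos']),o['eef_pos'])
c=camera('side');keeper(c);c=wcam(camera('wrist'),o);keeper(c)"
```

```text
grasp [-0.1552  0.1196  0.068 ] lean 13.0 yaw 0.2 roll -0.1 q [-0.213  0.935  0.685  1.531  0.085  0.383] F [-1.3 -1.4  0.7] w -0.0002
[-0.1509  0.1196  0.0495] [ 0.68382725 -0.12117334  0.04945522]
keeper deg 65.2 pt [-0.1495  0.0976] 292 [-0.277  0.038  0.036] [-0.034  0.159  0.061]
keeper deg 62.9 pt [-0.0991  0.1266] 8523 [-0.19   0.074  0.031] [-0.037  0.164  0.067]
```

Emit:
send_rows(steps="-1 0.0026 0.009 -0.004 0 0 0;-1 0.0018 0.0092 -0.003 0 0 0;-1 0.001 0.0093 -0.001 0 0 0;-1 0.0031 0.01 0 0 0 0;-1 0.0031 0.0107 0 0 0 0")

```text
clock: 18.52
eef_pos: [0.6951, -0.0738, 0.0415]
tool_rot: [0.297, 0.948, 0.033, -0.108]
ft_force: [0.1, -1.1, -0.7]
grip_width: -0.0001
grasp_force: 0.6
```

Emit:
send_rows(steps="-1 0.002 0.0113 0 0 0 0;-1 0.0009 0.0118 0 0 0 0;-1 0.0005 0.0126 0 0 0 0;-1 -0.0008 0.01 0 0 0 0;-1 0 0 0 0 0 0")

```text
clock: 18.93
eef_pos: [0.6969, -0.0241, 0.0403]
tool_rot: [0.294, 0.949, 0.034, -0.109]
ft_force: [0.2, -0.2, -0.9]
grip_width: 0.0002
grasp_force: 0.0
```

```bash
python3 -c "
from workcell import *
from h import *
o=get_obs();grasp(o);print(totray(o['eef_pos']),o['eef_pos'])
c=camera('side');keeper(c);cv2.imwrite('pics/s5.png',cv2.resize(c['frame'][100:320,180:440,::-1],None,fx=2.7,fy=2.7));c=wcam(camera('wrist'),o);keeper(c)"
```

```text
grasp [-0.111   0.0323  0.0588] lean 13.1 yaw 0.1 roll -0.0 q [-0.084  0.937  0.665  1.499  0.113  0.507] F [ 0.2 -0.2 -0.9] w 0.0002
[-0.1066  0.0323  0.0403] [ 0.69694027 -0.0241475   0.04033783]
keeper deg 18.8 pt [-0.081   0.0348] 318 [-0.128 -0.095  0.037] [-0.034  0.16   0.061]
keeper deg 18.8 pt [-0.0841  0.0362] 18887 [-0.135 -0.099  0.032] [-0.035  0.161  0.065]
```

View pics/s5.png

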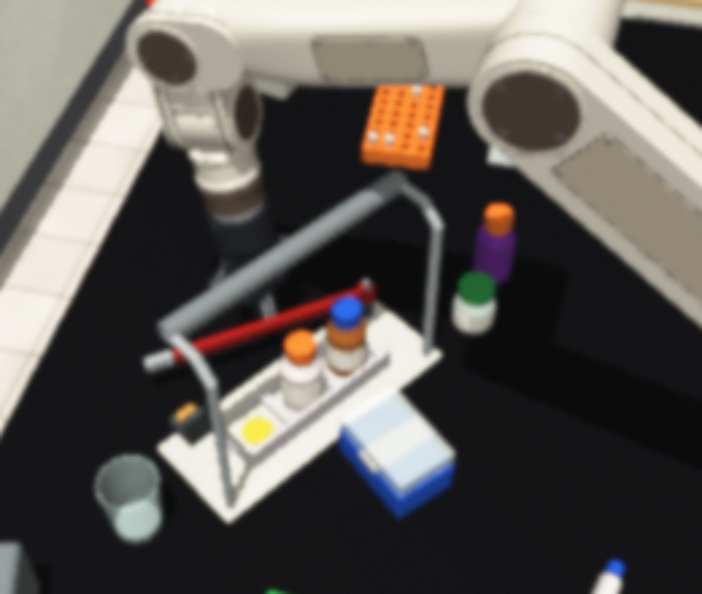

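The bar is at about 19°, with its steel tip at (155,363) approaching the catch at (187,415). The bottles are upright in their swapped bays and the forearm is well above the light bar.

```bash
python3 -c "
from workcell import *
from h import *
p=get_obs()['eef_pos']*[1,1,0]
for th,r in ((16,.14),(13.5,.15),(11,.158),(9,.165),(7.5,.17),(0,.175)):
  n=arc(th,r);print(th,r,(n-p).round(4)[:2],n.round(4)[:2],np.hypot(*n[:2]).round(3));p=n
print(XT,YT)
"
```

```text
16 0.14 [0.0032 0.0139] [ 0.7002 -0.0126] 0.7
13.5 0.15 [0.0041 0.0119] [ 7.044e-01 -7.000e-04] 0.704
11 0.158 [0.0019 0.011 ] [0.7062 0.0102] 0.706
9 0.165 [0.0014 0.0094] [0.7076 0.0197] 0.708
7.5 0.17 [0.0005 0.007 ] [0.7082 0.0267] 0.709
0 0.175 [-0.013  0.02 ] [0.6952 0.0467] 0.697
[-0.82313637  0.56784375  0.        ] [-0.56784375 -0.82313637 -0.        ]
```

Emit:
send_rows(steps="-1 0.0032 0.0139 0 0 0 0;-1 0.0041 0.0119 0 0 0 0;-1 0.0019 0.011 0 0 0 0;-1 0.0014 0.0094 0 0 0 0;-1 0.0005 0.007 0 0 0 0")

```text
clock: 19.45
eef_pos: [0.7086, 0.0274, 0.0407]
tool_rot: [0.295, 0.949, 0.034, -0.109]
ft_force: [-0.9, -0.9, -0.1]
grip_width: -0.0003
grasp_force: 0.4
```

```bash
cat >> h.py <<'E'
def push(o):
    f=o["ft_force"];print("t",totray(o["eef_pos"]),"push N",round(-(f@XT),1),"y",round(f@YT,1),"z",f[2].round(1),"q3",o["joint_pos"][2].round(3))
E
python3 -c "
from workcell import *
from h import *
o=get_obs();push(o);c=camera('side');keeper(c)"
```

```text
t [-0.087  -0.0168  0.0407] push N -0.3 y 1.3 z -0.1 q3 0.707
keeper deg 8.6 pt [-0.0646 -0.0149] 282 [-0.084 -0.105  0.037] [-0.032  0.16   0.061]
```

Emit:
send_rows(steps="-1 -0.002 0.0014 0 0 0 0;-1 -0.002 0.0014 0 0 0 0;-1 -0.002 0.0014 0 0 0 0;-1 -0.002 0.0014 0 0 0 0;-1 -0.001 0.0007 0 0 0 0")

```text
clock: 19.92
eef_pos: [0.6991, 0.0316, 0.041]
tool_rot: [0.296, 0.948, 0.034, -0.109]
ft_force: [1.5, -0.4, -0.1]
grip_width: 0.0
grasp_force: 1.1
```

```bash
python3 -c "
from workcell import *
from h import *
o=get_obs();push(o);c=camera('side');keeper(c)"
```

```text
t [-0.0767 -0.0148  0.041 ] push N 1.5 y -0.5 z -0.1 q3 0.656
keeper deg 5.2 pt [-0.0525  0.0158] 261 [-0.071 -0.107  0.037] [-0.034  0.161  0.062]
```

Emit:
send_rows(steps="-1 -0.0008 0.0006 0 0 0 0;-1 -0.0008 0.0006 0 0 0 0;-1 -0.0008 0.0006 0 0 0 0;-1 -0.0008 0.0006 0 0 0 0;-1 -0.0008 0.0006 0 0 0 0")

```text
clock: 20.38
eef_pos: [0.6985, 0.0322, 0.0412]
tool_rot: [0.297, 0.949, 0.033, -0.104]
ft_force: [9.0, -7.0, -1.7]
grip_width: 0.0003
grasp_force: 5.8
```

Emit:
send_rows(steps="-1 -0.0007 0.0005 0 0 0 0;-1 -0.0007 0.0005 0 0 0 0;-1 -0.0007 0.0005 0 0 0 0;-1 -0.0007 0.0005 0 0 0 0;-1 0 0 0 0 0 0")

```text
clock: 20.8
eef_pos: [0.6963, 0.034, 0.0413]
tool_rot: [0.297, 0.949, 0.033, -0.104]
ft_force: [8.3, -5.0, -2.4]
grip_width: -0.0002
grasp_force: 4.9
```

```bash
python3 -c "
from workcell import *
from h import *
o=get_obs();push(o);c=camera('side');keeper(c)"
```

```text
t [-0.073  -0.0152  0.0413] push N 9.7 y -0.6 z -2.4 q3 0.626
keeper deg 3.7 pt [-0.0481  0.0406] 246 [-0.067 -0.106  0.035] [-0.033  0.158  0.062]
```

Now on the pin (about 10 N). I'll keep going in small steps.

Emit:
send_rows(steps="-1 -0.0006 0.0004 0 0 0 0;-1 -0.0006 0.0004 0 0 0 0;-1 -0.0006 0.0004 0 0 0 0;-1 -0.0005 0.0003 0 0 0 0;-1 0 0 0 0 0 0")

```text
clock: 21.27
eef_pos: [0.6929, 0.0367, 0.0412]
tool_rot: [0.296, 0.949, 0.033, -0.105]
ft_force: [5.3, -3.6, -1.4]
grip_width: 0.0002
grasp_force: 3.4
```

Emit:
send_rows(steps="-1 -0.0006 0.0004 0 0 0 0;-1 -0.0006 0.0004 0 0 0 0;-1 -0.0006 0.0004 0 0 0 0;-1 -0.0005 0.0003 0 0 0 0;-1 0 0 0 0 0 0")

```text
clock: 21.68
eef_pos: [0.6897, 0.039, 0.0412]
tool_rot: [0.296, 0.949, 0.033, -0.106]
ft_force: [5.7, -1.8, -1.1]
grip_width: 0.0
grasp_force: 3.3
```

```bash
python3 -c "
from workcell import *
from h import *
o=get_obs();push(o);c=camera('side');keeper(c)"
```

```text
t [-0.0648 -0.0155  0.0412] push N 5.8 y -1.8 z -1.1 q3 0.601
keeper deg 1.2 pt [-0.0444  0.0123] 191 [-0.054 -0.09   0.036] [-0.033  0.161  0.061]
```

Emit:
send_rows(steps="-1 -0.0005 0.0003 0 0 0 0;-1 -0.0005 0.0003 0 0 0 0;-1 -0.0005 0.0003 0 0 0 0;-1 0 0 0 0 0 0;-1 0 0 0 0 0 0")

```text
clock: 22.15
eef_pos: [0.6896, 0.039, 0.0412]
tool_rot: [0.296, 0.949, 0.033, -0.105]
ft_force: [9.1, -4.1, -2.4]
grip_width: 0.0001
grasp_force: 4.9
```

```bash
python3 -c "
from workcell import *
from h import *
o=get_obs();push(o);c=camera('side');keeper(c)"
```

```text
t [-0.0647 -0.0155  0.0412] push N 9.8 y -1.8 z -2.4 q3 0.595
keeper deg 1.3 pt [-0.0443  0.0073] 190 [-0.054 -0.088  0.033] [-0.033  0.161  0.061]
```

Emit:
send_rows(steps="-1 -0.0005 0.0003 0 0 0 0;-1 -0.0005 0.0003 0 0 0 0;-1 -0.0005 0.0003 0 0 0 0;-1 0 0 0 0 0 0;-1 0 0 0 0 0 0")

```text
clock: 22.62
eef_pos: [0.6895, 0.0391, 0.0413]
tool_rot: [0.297, 0.949, 0.033, -0.103]
ft_force: [11.5, -4.8, -3.6]
grip_width: -0.0002
grasp_force: 6.6
```

Emit:
send_rows(steps="-1 -0.0005 0.0003 0 0 0 0;-1 -0.0005 0.0003 0 0 0 0;-1 -0.0005 0.0003 0 0 0 0;-1 0 0 0 0 0 0;-1 0 0 0 0 0 0")

```text
clock: 23.03
eef_pos: [0.6895, 0.0391, 0.0413]
tool_rot: [0.297, 0.949, 0.033, -0.101]
ft_force: [15.4, -6.8, -5.6]
grip_width: -0.0001
grasp_force: 8.3
```

It is on a hard stop at 16 N with no movement. I'll back off and inspect.

Emit:
send_rows(steps="-1 0.008 -0.0055 0 0 0 0;-1 0.012 -0.008 0 0 0 0;-1 0.012 -0.008 0.01 0 0 0;-1 0.003 -0.002 0.03 0 0 0;-1 0.003 -0.002 0.04 0 0 0")

```text
clock: 23.45
eef_pos: [0.7181, 0.0168, 0.1163]
tool_rot: [0.296, 0.948, 0.032, -0.115]
ft_force: [1.6, -0.5, -0.3]
grip_width: 0.0002
grasp_force: 0.0
```

Emit:
send_rows(steps="-1 0 -0.005 0.03 0 0 0;-1 0 0 0 0 0 0;-1 0 0 0 0 0 0;-1 0 0 0 0 0 0;-1 0 0 0 0 0 0")

```text
clock: 23.87
eef_pos: [0.7201, 0.0124, 0.1487]
tool_rot: [0.296, 0.948, 0.033, -0.111]
ft_force: [0.4, 0.0, -0.7]
grip_width: 0.0003
grasp_force: 0.0
```

```bash
python3 -c "
from workcell import *
from h import *
o=get_obs();push(o);c=camera('side');keeper(c);c=wcam(camera('wrist'),o);keeper(c)
for k,v in caps(c).items(): print(k,v)
cv2.imwrite('pics/w6.png',c['frame'][:,:,::-1])"
```

```text
t [-0.1049 -0.0109  0.1487] push N 0.3 y -0.2 z -0.7 q3 1.017
keeper deg 1.3 pt [-0.0438  0.022 ] 188 [-0.055 -0.09   0.036] [-0.032  0.164  0.061]
keeper deg 0.6 pt [-0.049   0.0293] 5775 [-0.058 -0.112  0.034] [-0.036  0.16   0.061]
orange ([-0.0017, 0.0009, 0.1159], 17.8, 'mean', [-0.0037, 0.0029, 0.1156], 1532)
blue ([-0.0053, 0.0763, 0.116], 17.9, 'mean', [-0.0062, 0.0748, 0.1156], 3317)
spot ([-0.0002, -0.0721, 0.0079], 19.9, 'mean', [-0.0002, -0.0722, 0.0079], 1556)
```

View pics/w6.png

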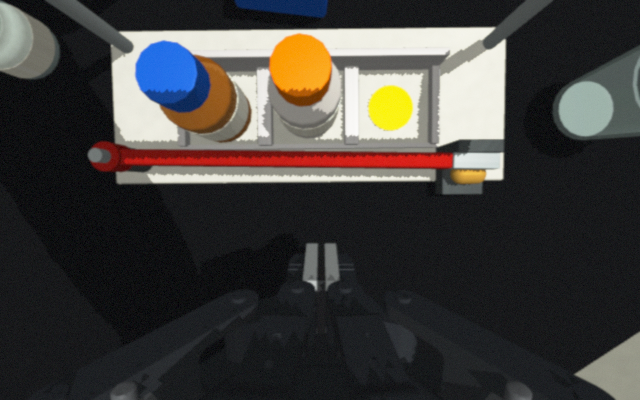

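The bar lies shut, with its steel end (475,160) against the dark stop and the brass pin (467,176) outside it. Blue is near, orange middle, and the spot is clear. I'll check the pin height against the earlier views.

```bash
python3 -c "
from workcell import *
from h import *
def pin(c,n):
  P,uv=pts(c,m(hsv(c),(10,90,60),(28,255,255)));t=totray2(P);t=t[(t[:,0]<-.03)&(t[:,0]>-.1)&(t[:,1]<-.1)&(t[:,1]>-.16)&(t[:,2]>.02)]
  if len(t): print(n,len(t),'z pct',np.percentile(t[:,2],[50,80,95,100]).round(4),'x',t[:,0].min().round(4),t[:,0].max().round(4))
for n in('scene','side'):
  pin(dict(np.load(n+'0.npz')),n+'0');pin(camera(n),n)
o=get_obs();pin(wcam(camera('wrist'),o),'wrist')"
```

```text
scene0 53 z pct [0.0383 0.0405 0.0423 0.0438] x -0.0688 -0.0458
scene 46 z pct [0.0389 0.0414 0.0432 0.0437] x -0.0682 -0.0546
side0 35 z pct [0.0417 0.0486 0.0569 0.058 ] x -0.0737 -0.0386
wrist 457 z pct [0.0425 0.0437 0.0444 0.0465] x -0.0672 -0.0562
```

```bash
python3 -c "
from workcell import *
print(job_done())"
```

```text
the job is handed in; nothing more can be done
None
```

The bottles are swapped and upright, with the yellow-spot bay empty. The keeper bar is shut against its hard stop with the brass pin up behind it, and I handed the job in at about 24 s; blue was parked briefly on the bench in front of the tray because the far bay was at the edge of reach.

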